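# Set the iris ring to its marker and draw the specimen stage over the light

### The job

Get the light stand ready for viewing the stained section: turn the black iris ring round the lens barrel until its lug points at the tall marker pin, which marks the opening for this slide on the barrel's nose, and it sits in that click. Then draw the flat specimen stage all the way toward the front until it stops, with its glass slide over the lens. Do not push over or shift the bottles and the wooden slide case beside the stand.

Things in the scene. Friction and masses are not known exactly. Their poses are not given: they have to be found in the camera images.
- light_stand: White light stand fixed to the table. Origin on the table under the axis of the upright lens barrel; x points from the barrel to the stand's rear, y left, z up. Foot: x -76 to 276, y -75 to 75 mm, top 40 mm high. Round flange under the barrel: radius 47 mm, top 46 mm. Stage housing behind: x 85 to 275, y -63 to 63 mm, 102 mm high; side guides (inner edges y = +-50 mm) 118 mm high.
- iris_ring (a joint): Angle of the iris ring in rad, 0 to 3.403, end stops; grows counter-clockwise seen from above. Lug direction in the stand's frame = 0.524 + this, from the stand's x axis. It clicks every 0.2618 rad (0, 0.2618, ...) and springs into the nearest click when let go; turning takes up to about 0.3 N m. Starts at the first or second click and must be turned 1.8 to 3.2 rad counter-clockwise.
- ring_axis (a point): Point on the axis of ring and barrel at half the ring's height, 68 mm above the table. The ring is a black knurled cylinder, diameter 62 mm, 55 to 81 mm above the table. The fixed metal barrel nose (diameter 54 mm) stands out of it to 92 mm, the marker pin to 102 mm.
- ring_lug (a point): Outer end of the ring's only lug, a black block 10 mm wide and 10 mm high that stands 13 mm out of the ring (its end 44 mm from the axis, 70 to 80 mm above the table). It turns with the ring; fingers that take the ring across its diameter must stay clear of it.
- ring_line (a point): Point on the ring's radial line through the lug, 22 mm from the axis, at the height of the ring's top. It turns with the ring; when the lug points at the marker pin, this point lies under the pin's centre.
- marker_pin: Round dark steel pin, diameter 9 mm, standing 10 mm high on the flat top (92 mm above the table) of the barrel nose, 22 mm from the axis; origin at the centre of its foot. It stands in one of three seats, at ring angles 2.094, 2.618 and 3.142 rad (each on a click); the other two hold steel plugs only 1 mm high.
- specimen_stage (a joint): How far the stage is drawn out toward the front, in m: 0 fully back, 0.135 against its front stop. It starts between 0 and 0.015. It slides along the stand's -x with about 1.5 N of friction, which pressing on it does not raise.
- stage_pad (a point): Centre of the top of the ribbed black rubber thumb pad on the stage (30 mm along x, 46 mm along y, top 112.5 mm above the table). It moves with the stage, a flat aluminium plate 175 x 110 x 6 mm (top 111 mm above the table) that lies in the guides and has no handle.
- stage_window (a point): Centre of the top of the glass slide (76 x 50 mm, nearly flush) in the front part of the stage, 53 mm before the thumb pad. With the stage against its front stop it lies right over the barrel axis; the stage then covers ring and barrel.
- amber_bottle: Loose amber reagent bottle with a glass stopper, 52 mm across, 99 mm high, origin at the centre of its underside; left of the stand.
- dropper_bottle: Loose amber dropper bottle with a yellow teat, 45 mm across, 114 mm high, origin at the centre of its underside; left of the stand near its front.
- clear_bottle: Loose clear reagent bottle, 48 mm across, 92 mm high, origin at the centre of its underside; right of the stand.
- slide_case: Loose wooden slide case, 91 x 110 x 31 mm, origin at the centre of its underside; right of the stand near its front.

How it is judged (in metres and radians):
On the way, in this order (a step that is already met when the one before it is completed fails the run):
1. the iris ring rests in the click at the marker pin (horizontal distance between ring_line and marker_pin below 0.0025 m), for 0.4 s.
2. the specimen stage is drawn against its front stop (value of joint specimen_stage above 0.131 m), for 0.2 s.
At the end, for the whole second after the job is handed in: the ring's line lies within 2.5 mm of the marker pin's centre (measured 22 mm from the axis; the next click is 5.7 mm off), and the stage is drawn out at least 131 of its 135 mm (horizontal distance between ring_line and marker_pin below 0.0025 m and value of joint specimen_stage above 0.131 m); the robot touches nothing.
It fails at once if a bottle or the slide case beside the stand was shifted more than 20 mm or tipped (distance of any of amber_bottle, dropper_bottle, clear_bottle, slide_case from where it was at the start of the episode above 0.02 m or angle between any of amber_bottle, dropper_bottle, clear_bottle's own z axis and vertical above 0.4 rad).
It also fails if it takes over 48 s, if anything falls off the work surface, if the arm or the gripper's body presses on something with over 40 N, if the wrist force passes 120 N, or if a joint passes its speed limit or range.

### The arm

A 6-joint arm with a two-finger parallel gripper is mounted at the origin on a cart in front of the work surface, level with it; the furniture and walls round the work are solid. World frame = base frame: x ahead of the robot, y to its left, z up, the work surface at z = 0. Lengths are in mm, angles in degrees, forces in N, time in s.
With the tool pointing down it reaches from about 350 to 850 mm from the base axis. Payload 8.1 kg.
Tool frame: the origin (TCP) lies midway between the tips of the shut fingers; the grasp point (between the pads) lies 19 mm behind it; z points along the fingers, y is the line along which they close (so a half turn about z gives the same grasp; the last joint's range is limited). The gripper opens to 85 mm and grips with 20 to 120 N. Pads are 22 mm wide; open, the fingers measure 114 mm over their backs; the gripper's body (76 mm by 85 mm) begins 54 mm behind the grasp point. The pads swing forward as they close: fully open they stand 13 mm farther back than shut.
Start: joints at [-72.273, 7.471, 85.268, -0, 87.261, -4.893], TCP at [230.794, -553.841, 231.292] pointing down, gripper open.
Joint ranges: [-169.43, 169.43], [-51.17, 129.36], [1.28, 143.12], [-76.62, 256.62], [0, 156.53], [-152.29, 152.29]. Speed limits (degrees/s): [136.94, 136.94, 159.86, 180, 180, 180].

### API

Orientations are given as [roll, pitch, yaw] about the fixed x, y, z axes, in that order (R = Rz(yaw) Ry(pitch) Rx(roll)).
In Python, from bench import r gives the robot as it stands.
- The arm moves only by the tool send_rows, never from a script. Its argument "increments" is a list of rows, each a list of 6 numbers: the shift along the tool's x, y, z in mm, then the turn, a rotation vector about the tool's x, y, z in rad. A call has 1 to 5 rows; each row shifts and turns the commanded pose from where the row before left it, along the tool's axes as they then stand; what a row does not reach is not made up. A row lasts 1/8 s, in which the tool goes at most 62.5 mm and 10.7 degrees, less where a joint would pass 70% of its speed; a pose out of reach is approached as far as the arm can. A call is refused whole if a number of a shift passes 62.5 or a number of a turn 0.188, either way. A call with a gripper value outside its range is refused whole. "grip" is the closure, from -1 (fully open) to 1 (shut), set as the call begins (left out, the last holds). The fingers move at their own pace and stop on an object; "grip_force" is the grip in N (left out, the last holds). Time passes only in rows, so rows that do not move let the fingers close. It gives the time, the measured TCP pose, the force, the opening and the grip force at its end, in the units of the state.
- r.sense(): the state, without advancing time (a new reading comes with each control period).
- r.snapshot(name): name is "scene" or "top"; returns a dict with "img" (384x512x3 uint8, blue, green, red), "z_map" (384x512 float32, mm along the optical axis (not along the pixel's ray), 0 where there is no reading), "fx", "fy", "cx", "cy" (pixels), "view" (4x4, takes a point from world to camera coordinates). Camera axes: x right, y down, z forward; pixel columns grow to the right and rows downward; lengths in mm; the calibration is good to about 2 mm. A picture is of the moment at which its call begins.
- r.hand_in(): hands the job in; it is judged then, once.
The state is a dict: "time": time; "joint_pos": joint angles; "qd": joint speeds; "joint_efforts": joint torques, N m; "tool_pos": TCP position; "tcp_rot": TCP orientation; "ft_force": force on the tool from outside, world axes, zero at the start; "wrist_torque": the same for the moment, N m; "finger_gap": finger opening in mm; "grip_force": force on a finger pad.
Only numpy, scipy, OpenCV 4.12 (cv2) and the standard library are available. Lean on these libraries where they do the work, as an engineer would, in place of code of your own. Each camera call takes 0.05 s, during which the arm holds its last target. There are 200 camera calls.

## Working session

There is one attempt and no reset: what is moved stays moved. The work goes in short steps, Python scripts to look and compute and a tool call to move; the robot and the scene stay as the last step left them, time stands still between calls to the robot, and variables do not carry over. Pictures are saved under pics/ and viewed, at most 10 in all, crops included, and the job is handed in when it is done.

Besides the shell and the picture viewer there is one more tool, called after "Call:" in YAML: its name, and indented under it one key for each argument. send_rows: Moves the arm, as the interface text tells. Its arguments: {"type":"object","properties":{"increments":{"type":"array"},"grip":{"type":"number"},"grip_force":{"type":"number"}},"required":["increments"]}

```bash
mkdir -p pics
python3 - <<'E'
from bench import r
import cv2,numpy as np,pickle
for n in("scene","top"):
    s=r.snapshot(n);pickle.dump(s,open(n+'.pkl','wb'));cv2.imwrite(f'pics/{n}0.png',s['img'])
    print(n,s['fx'],s['cx'],s['cy'],np.round(s['view'],3).tolist())
print(r.sense())
E
```

```text
scene 433.64291746592517 257.680711352526 187.72661220380317 [[-0.557, -0.831, -0.005, 380.488], [-0.626, 0.424, -0.654, 361.215], [0.545, -0.361, -0.756, 667.058], [0.0, 0.0, 0.0, 1.0]]
top 429.7383568100098 257.80150246401246 194.79680700086678 [[0.072, -0.997, 0.0, 58.253], [-0.977, -0.07, -0.202, 544.784], [0.202, 0.014, -0.979, 864.042], [0.0, 0.0, 0.0, 1.0]]
{'time': 0.1, 'joint_pos': array([-7.22729390e+01,  7.51159691e+00,  8.53232131e+01, -3.13029108e-04,
        8.72622932e+01, -4.89388876e+00]), 'qd': array([-0.00615685, -0.14656605, -0.23619387, -0.04128247, -0.03866053,
       -0.04058983]), 'joint_efforts': array([ 6.31367566e-04, -5.70953465e+01, -5.01941156e+01, -2.72121706e-04,
        8.15386302e-03, -5.98068641e-05]), 'tool_pos': array([ 230.63752396, -553.35880347,  230.33917061]), 'tcp_rot': array([-1.79903224e+02, -7.97242771e-03,  2.26209582e+01]), 'ft_force': array([0.40219446, 0.43571307, 0.29078766]), 'wrist_torque': array([-0.01390493, -0.06622969,  0.01555073]), 'grip_force': 0.0, 'finger_gap': 85.53984258281906}
```

View pics/top0.png

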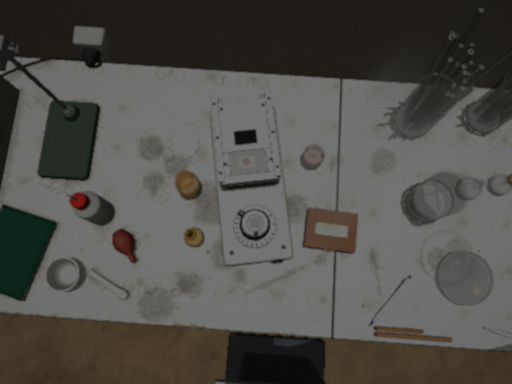

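View pics/scene0.png

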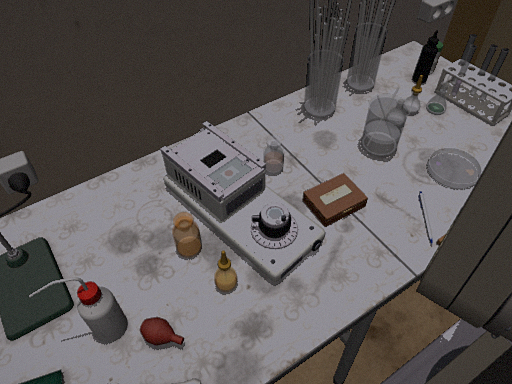

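The top view shows the stand with the ring near (254,224), the pad near (245,137) and the window near (248,160). The amber bottle is at (188,184), the dropper at (193,237), the clear bottle at (313,157) and the case at (331,229). I'll enlarge the ring area next.

```bash
cat > h.py <<'E'
import numpy as np,cv2,pickle
def ray(s,u,v,z):
    R=s['view'][:3,:3];t=s['view'][:3,3];c=-R.T@t
    d=R.T@np.array([(u-s['cx'])/s['fx'],(v-s['cy'])/s['fy'],1.]);return c+d*(z-c[2])/d[2]
def proj(s,p):
    q=s['view'][:3,:3]@p+s['view'][:3,3];return np.array([s['cx']+s['fx']*q[0]/q[2],s['cy']+s['fy']*q[1]/q[2]])
E
python3 - <<'E'
from h import *
s=pickle.load(open('top.pkl','rb'));t=pickle.load(open('scene.pkl','rb'))
a=cv2.resize(s['img'][85:270,200:300],None,fx=4,fy=4,interpolation=cv2.INTER_CUBIC)[400:]  # rows 185..270
b=cv2.resize(t['img'][190:255,235:335],None,fx=4,fy=4,interpolation=cv2.INTER_CUBIC)
cv2.imwrite('pics/c1.png',cv2.convertScaleAbs(np.vstack([a[:340],b]),alpha=1.8))
for n,u,v,z in[("ring",255,223,92),("pad",245,137,112.5),("win",248,160,111),("amber",188,184,60),("drop",193,237,80),("clear",313,157,60),("case",331,229,31),("c1",222,263,40),("c2",290,257,40)]:
    print(n,ray(s,u,v,z).round(1))
E
```

```text
ring [473.1  98.   92. ]
pad [647.  131.3 112.5]
win [598.8 121.4 111. ]
amber [551.2 247.8  60. ]
drop [437.  222.3  80. ]
clear [630.4 -16.4  60. ]
case [480.3 -65.9  31. ]
c1 [390.6 162.1  40. ]
c2 [413.4  19.8  40. ]
```

View pics/c1.png

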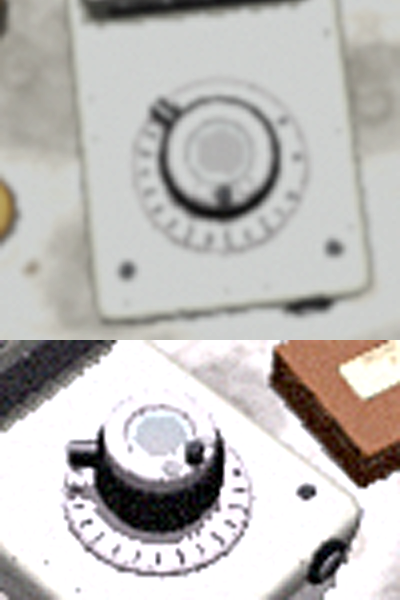

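Run:
```python
from h import *
s=pickle.load(open('top.pkl','rb'));t=pickle.load(open('scene.pkl','rb'))
A=lambda p,c:(np.hypot(*(p-c)[:2]).round(1),np.degrees(np.arctan2(p[1]-c[1],p[0]-c[0])).round(1))
# nose/ring colour-based: bright nose disc in top view
c=ray(s,255,223,92)
# scene: nose top ellipse centre
nose2=ray(t,235+160/4,190+(435-340)/4,92)
print('axis',c.round(1),nose2.round(1))
print('lug',A(ray(s,240.75,212.5,80),c),A(ray(t,235+80/4,190+(448-340)/4,78),nose2))
print('pin',A(ray(s,255.75,233.2,97),c),A(ray(t,235+197/4,190+(452-340)/4,97),nose2))
# pad/ window masks
g=cv2.cvtColor(s['img'],cv2.COLOR_BGR2GRAY);roi=g[120:152,225:268];m=(roi<35).astype(np.uint8)
n,l,st,ce=cv2.connectedComponentsWithStats(m)
for i in range(1,n):
    if st[i,4]>60:
        p=ray(s,ce[i,0]+225,ce[i,1]+120,112.5);print('pad',st[i],p.round(1),A(p,c),A(p,nose2))
# depth ring-top blob: nose pixels with height 85..97
for nm,q in(('top',s),('scene',t)):
    v,u=np.nonzero(q['z_map']>0);z=q['z_map'][v,u];R=q['view'][:3,:3]
    P=(np.c_[(u-q['cx'])/q['fx']*z,(v-q['cy'])/q['fy']*z,z]-q['view'][:3,3])@R
    k=(np.hypot(P[:,0]-473,P[:,1]-97)<50)
    w=P[k&(P[:,2]>88)&(P[:,2]<97)];print(nm,len(w),cv2.minEnclosingCircle(w[:,:2].astype(np.float32)) if len(w) else '',w.mean(0))
    e=P[(abs(P[:,2]-111)<4)&(np.hypot(P[:,0]-630,P[:,1]-127)<150)];
    print('stage+guides',cv2.minAreaRect(e[:,:2].astype(np.float32)),len(e))
    w=P[k&(P[:,2]>98)];print('pin',len(w),w.mean(0) if len(w) else '')
```

```text
axis [473.1  98.   92. ] [471.4 102.2  92. ]
lug (np.float64(37.7), np.float64(55.6)) (np.float64(38.0), np.float64(51.6))
pin (np.float64(21.4), np.float64(-171.7)) (np.float64(21.6), np.float64(-163.5))
pad [ 10  10  21  14 237] [647.6 131.4 112.5] (np.float64(177.6), np.float64(10.8)) (np.float64(178.6), np.float64(9.4))
top 520 ((474.0928955078125, 99.63996887207031), 26.983991622924805) [474.59416089  99.6884076   91.85082676]
stage+guides ((647.6220092773438, 132.4197998046875), (187.2655792236328, 125.20281982421875), 10.58952808380127) 3958
pin 15 [452.46142357  95.93719511 101.60761846]
scene 446 ((474.2828369140625, 101.0969467163086), 27.585529327392578) [474.37709492 102.50949851  90.24760698]
stage+guides ((649.012939453125, 133.38018798828125), (190.59744262695312, 127.9322738647461), 10.546103477478027) 3334
pin 16 [452.81446282  97.48704108 100.05742911]
```

Both cameras put the axis at about (474,100) with the stand at yaw 10.5°. The pin is at 180° in the stand's frame (ring angle 2.618). The lug is at about 45° (ring angle 0.262), so the ring has to turn 135° counter-clockwise. I'll move over it now.

Call:
send_rows:
  increments:
    - [31.7,-34,0,0,0,0]
    - [31.7,-34,0,0,0,0]
    - [31.7,-34,0,0,0,0]
    - [31.7,-34,0,0,0,0]
    - [31.7,-34,0,0,0,0]
  grip: -1

```text
time: 0.72
tool_pos: [311.9, -334.3, 230.9]
tcp_rot: [-180.0, 0.0, 22.6]
ft_force: [1.2, 0.4, 0.1]
finger_gap: 85.3
grip_force: 0.0
```

Call:
send_rows:
  increments:
    - [31.7,-34,0,0,0,0]
    - [31.7,-34,0,0,0,0]
    - [31.7,-34,0,0,0,0]
    - [31.7,-34,0,0,0,0]
    - [31.7,-34,0,0,0,0]

```text
time: 1.35
tool_pos: [392.7, -116.6, 231.0]
tcp_rot: [-180.0, 0.0, 22.6]
ft_force: [0.3, -0.1, -0.0]
finger_gap: 85.6
grip_force: 0.0
```

Call:
send_rows:
  increments:
    - [31.7,-34,0,0,0,0]
    - [31.7,-34,0,0,0,0]
    - [31.7,-34,0,0,0,0]
    - [31.7,-34,0,0,0,0]
    - [31.7,-34,0,0,0,0]

```text
time: 1.98
tool_pos: [473.6, 101.4, 231.0]
tcp_rot: [180.0, 0.0, 22.6]
ft_force: [1.2, -0.0, 0.0]
finger_gap: 85.2
grip_force: 0.0
```

Call:
send_rows:
  increments:
    - [0,0,0,0,0,-0.143]
    - [0,0,0,0,0,-0.143]
    - [0,0,0,0,0,-0.143]
    - [0,0,0,0,0,-0.143]
    - [0,0,0,0,0,0]

```text
time: 2.6
tool_pos: [473.3, 99.8, 230.9]
tcp_rot: [-180.0, 0.0, 55.3]
ft_force: [-0.2, 0.2, -0.1]
finger_gap: 85.4
grip_force: 0.0
```

```bash
cat > go.py <<'E'
import sys,numpy as np
from bench import r
s=r.sense();print({k:np.round(s[k],1).tolist() for k in('time','tool_pos','tcp_rot','joint_pos','ft_force','finger_gap')})
g=np.array(eval(sys.argv[1]));R=__import__('scipy.spatial.transform',fromlist=['Rotation']).Rotation.from_euler('xyz',s['tcp_rot'],degrees=True)
print('tool delta',R.inv().apply(g-s['tool_pos']).round(1))
E
python3 go.py [474,100,140]
```

```text
{'time': 2.6, 'tool_pos': [473.3, 99.8, 230.9], 'tcp_rot': [-180.0, 0.0, 55.3], 'joint_pos': [5.8, -10.8, 103.2, -0.0, 87.6, 40.5], 'ft_force': [-0.2, 0.2, -0.1], 'finger_gap': 85.4}
tool delta [ 0.6  0.5 90.9]
```

Call:
send_rows:
  increments:
    - [0.6,0.5,30,0,0,0]
    - [0,0,30,0,0,0]
    - [0,0,30,0,0,0]
    - [0,0,25,0,0,0]
    - [0,0,0,0,0,0]

```text
time: 3.22
tool_pos: [472.3, 99.8, 114.0]
tcp_rot: [-179.8, 0.2, 55.2]
ft_force: [-0.3, -0.8, 0.1]
finger_gap: 85.5
grip_force: 0.0
```

Call:
send_rows:
  increments:
    - [0,0,15,0,0,0]
    - [0,0,15,0,0,0]
    - [0,0,15,0,0,0]
    - [0,0,14,0,0,0]
    - [0,0,0,0,0,0]

```text
time: 3.85
tool_pos: [473.0, 99.9, 55.6]
tcp_rot: [-179.9, 0.1, 55.4]
ft_force: [0.3, -0.3, 0.4]
finger_gap: 85.2
grip_force: 0.0
```

```bash
python3 go.py [474,100,57]
python3 - <<'E'
from bench import r
from h import *
t=r.snapshot('scene');s=r.snapshot('top')
f=lambda i:cv2.convertScaleAbs(cv2.resize(i,(400,300),interpolation=cv2.INTER_CUBIC),alpha=1.8)
cv2.imwrite('pics/g1.png',np.hstack([f(t['img'][170:260,215:335]),f(s['img'][175:265,200:320])]))
E
```

```text
{'time': 3.8, 'tool_pos': [473.0, 99.9, 55.6], 'tcp_rot': [-179.9, 0.1, 55.4], 'joint_pos': [5.8, -1.1, 113.3, 0.0, 67.9, 40.5], 'ft_force': [0.3, -0.3, 0.4], 'finger_gap': 85.2}
tool delta [ 0.6  0.8 -1.4]
```

View pics/g1.png

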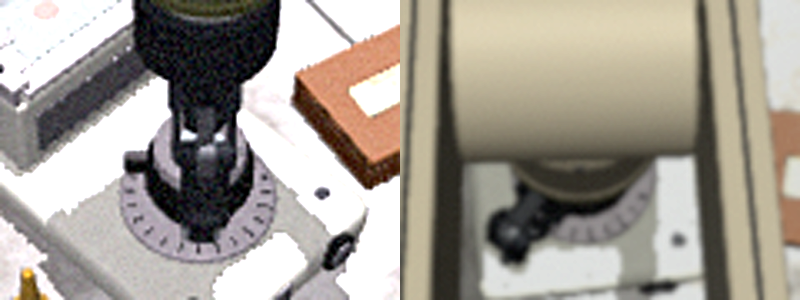

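The fingers straddle the ring and the lug is clear to the left (135,162 in the left crop). Closing now.

Call:
send_rows:
  increments:
    - [0.6,0.5,0,0,0,0]
    - [0,0,0,0,0,0]
    - [0,0,0,0,0,0]
    - [0,0,0,0,0,0]
    - [0,0,0,0,0,0]
  grip: 1
  grip_force: 50

```text
time: 4.58
tool_pos: [475.4, 100.6, 58.6]
tcp_rot: [180.0, -0.1, 55.4]
ft_force: [-4.8, 0.9, 9.6]
finger_gap: 60.0
grip_force: 52.6
```

Call:
send_rows:
  increments:
    - [0,0,0,0,0,0]
    - [0,0,0,0,0,0]
    - [0,0,0,0,0,0]

```text
time: 4.95
tool_pos: [475.4, 100.6, 58.6]
tcp_rot: [180.0, -0.0, 55.4]
ft_force: [-4.7, 1.2, 9.5]
finger_gap: 60.3
grip_force: 52.6
```

Call:
send_rows:
  increments:
    - [1.3,1.4,-2.5,0,0,0]
    - [0,0,0,0,0,0]
    - [0,0,0,0,0,-0.1]
    - [0,0,0,0,0,-0.1]
    - [0,0,0,0,0,-0.1]

```text
time: 5.58
tool_pos: [475.1, 100.6, 58.8]
tcp_rot: [-179.8, 0.1, 72.7]
ft_force: [-6.2, 1.2, -3.1]
finger_gap: 60.3
grip_force: 58.2
```

Call:
send_rows:
  increments:
    - [0,0,0,0,0,-0.1]
    - [0,0,0,0,0,-0.1]
    - [0,0,0,0,0,-0.1]
    - [0,0,0,0,0,-0.1]
    - [0,0,0,0,0,-0.1]

```text
time: 6.2
tool_pos: [474.5, 100.7, 58.7]
tcp_rot: [-179.7, -0.1, 101.4]
ft_force: [-10.6, 0.9, 1.4]
finger_gap: 60.3
grip_force: 58.6
```

```bash
python3 go.py [475,100.5,58]
python3 - <<'E'
from bench import r
from h import *
print(r.sense()['wrist_torque'])
t=r.snapshot('scene');s=r.snapshot('top')
f=lambda i:cv2.convertScaleAbs(cv2.resize(i,(400,300),interpolation=cv2.INTER_CUBIC),alpha=1.8)
cv2.imwrite('pics/g2.png',np.hstack([f(t['img'][170:260,215:335]),f(s['img'][175:265,200:320])]))
E
```

```text
{'time': 6.2, 'tool_pos': [474.5, 100.7, 58.7], 'tcp_rot': [-179.7, -0.1, 101.4], 'joint_pos': [5.9, -1.0, 112.9, 0.0, 68.4, -5.5], 'ft_force': [-10.6, 0.9, 1.4], 'finger_gap': 60.3}
tool delta [-0.3  0.5  0.7]
[ 0.12150296  1.81362686 -0.42499423]
```

View pics/g2.png

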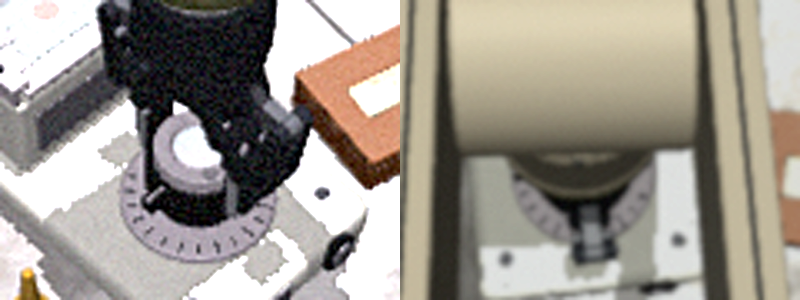

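The ring turns with the gripper: the lug is now at (155,195) in the left crop. Continuing.

Call:
send_rows:
  increments:
    - [0,-1,0,0,0,-0.11]
    - [0,0,0,0,0,-0.11]
    - [0,0,0,0,0,-0.11]
    - [0,0,0,0,0,-0.11]
    - [0,0,0,0,0,-0.11]

```text
time: 6.92
tool_pos: [473.9, 100.3, 58.8]
tcp_rot: [-179.8, -0.2, 132.9]
ft_force: [-7.9, 2.5, -1.1]
finger_gap: 60.3
grip_force: 58.3
```

Call:
send_rows:
  increments:
    - [0,0,0,0,0,-0.11]
    - [0,0,0,0,0,-0.11]
    - [0,0,0,0,0,-0.11]
    - [0,0,0,0,0,-0.11]
    - [0,0,0,0,0,-0.11]

```text
time: 7.55
tool_pos: [473.6, 99.8, 58.8]
tcp_rot: [-179.9, -0.3, 164.4]
ft_force: [-10.8, -2.8, 0.4]
finger_gap: 60.2
grip_force: 58.6
```

Call:
send_rows:
  increments:
    - [0,0,0,0,0,-0.11]
    - [0,0,0,0,0,-0.11]
    - [0,0,0,0,0,-0.11]
    - [0,0,0,0,0,-0.11]
    - [0,0,0,0,0,-0.02]

```text
time: 8.18
tool_pos: [473.5, 99.3, 58.7]
tcp_rot: [-179.9, -0.3, -169.3]
ft_force: [-11.2, -3.7, 1.6]
finger_gap: 60.0
grip_force: 58.7
```

```bash
python3 go.py [475,100.5,58]
python3 - <<'E'
from bench import r
from h import *
print(r.sense()['wrist_torque'])
t=r.snapshot('scene');s=r.snapshot('top')
f=lambda i:cv2.convertScaleAbs(cv2.resize(i,(400,300),interpolation=cv2.INTER_CUBIC),alpha=1.8)
cv2.imwrite('pics/g3.png',np.hstack([f(t['img'][170:260,215:335]),f(s['img'][175:265,200:320])]))
E
```

```text
{'time': 8.2, 'tool_pos': [473.5, 99.3, 58.7], 'tcp_rot': [-179.9, -0.3, -169.3], 'joint_pos': [5.8, -1.1, 113.0, -0.1, 68.4, -94.9], 'ft_force': [-11.2, -3.7, 1.6], 'finger_gap': 60.0}
tool delta [-1.7  0.9  0.7]
[-0.96533344  1.77382873 -0.04266139]
```

View pics/g3.png

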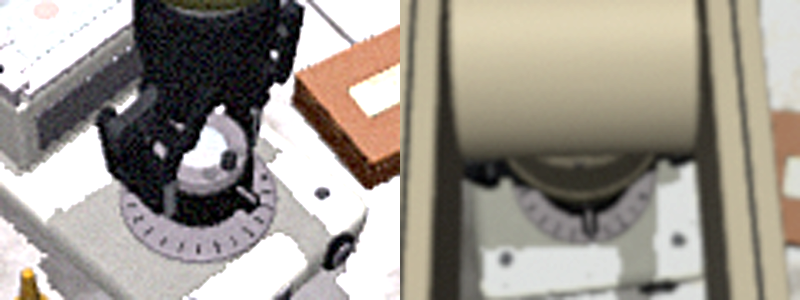

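The lug (245,195) lines up with the pin (228,158). Releasing and lifting clear.

Call:
send_rows:
  increments:
    - [0,0,0,0,0,0]
    - [0,0,0,0,0,0]
    - [0,0,0,0,0,0]
    - [0,0,0,0,0,0]
    - [0,0,0,0,0,0]
  grip: -1

```text
time: 8.9
tool_pos: [476.1, 100.3, 59.9]
tcp_rot: [-180.0, 0.0, -169.4]
ft_force: [-1.0, -0.0, 0.8]
finger_gap: 85.3
grip_force: 0.0
```

Call:
send_rows:
  increments:
    - [0,0,-15,0,0,0]
    - [0,0,-20,0,0,0]
    - [0,0,-30,0,0,0]
    - [0,0,-35,0,0,0]
    - [0,0,-30,0,0,0]

```text
time: 9.52
tool_pos: [476.4, 100.4, 192.5]
tcp_rot: [-180.0, 0.1, -169.4]
ft_force: [0.2, 0.9, 0.1]
finger_gap: 85.3
grip_force: 0.0
```

Call:
send_rows:
  increments:
    - [-40,0,-20,0,0,0]
    - [-50,-10,0,0,0,0]
    - [-50,-10,0,0,0,0]
    - [-20,0,0,0,0,0]
    - [0,0,0,0,0,0]
  grip: 1

```text
time: 10.15
tool_pos: [637.7, 110.1, 210.1]
tcp_rot: [180.0, -0.0, -169.4]
ft_force: [0.4, -0.1, -0.1]
finger_gap: -0.2
grip_force: 0.0
```

```bash
python3 go.py [648,132,150]
python3 - <<'E'
from bench import r
from h import *
t=r.snapshot('scene');s=r.snapshot('top');pickle.dump((t,s),open('b.pkl','wb'))
f=lambda i:cv2.convertScaleAbs(cv2.resize(i,(400,300),interpolation=cv2.INTER_CUBIC),alpha=1.8)
cv2.imwrite('pics/g4.png',np.hstack([f(t['img'][185:245,235:315]),f(s['img'][193:253,215:295])]))
E
```

```text
{'time': 10.2, 'tool_pos': [637.7, 110.1, 210.1], 'tcp_rot': [180.0, -0.0, -169.4], 'joint_pos': [5.3, 15.3, 78.6, 0.0, 86.1, -95.3], 'ft_force': [0.4, -0.1, -0.1], 'finger_gap': -0.2}
tool delta [-14.1  19.6  60.1]
```

View pics/g4.png

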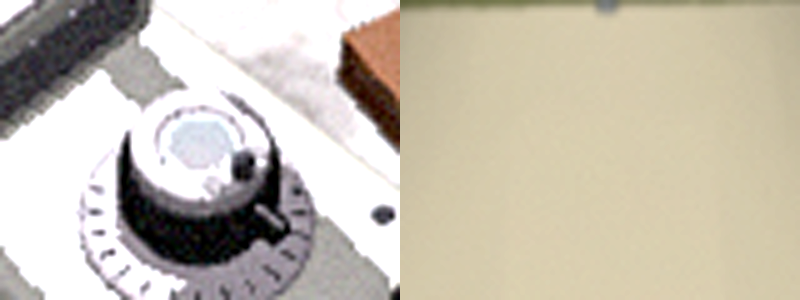

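Run:
```python
from h import *
t,_=pickle.load(open('b.pkl','rb'))
P=lambda u,v,z:ray(t,235+u/5,185+v/5,z)
c=P(203,150,92)  # nose top outline centre
for c in(c,np.array([474.3,101.1,0])):
  for n,p in(('lug end top',P(285,224,80)),('lug mid',P(272,214,80)),('pin top',P(244,155,102)),('pin foot',P(243,176,92))):
    d=(p-c)[:2];print(n,p.round(1),np.hypot(*d).round(1),(np.degrees(np.arctan2(d[1],d[0]))%360).round(1))
```

```text
lug end top [430.3  92.2  80. ] 39.5 195.9
lug mid [436.7  93.5  80. ] 33.1 196.8
pin top [451.9  96.4 102. ] 17.7 201.8
pin foot [450.1  97.7  92. ] 19.0 196.2
lug end top [430.3  92.2  80. ] 44.9 191.5
lug mid [436.7  93.5  80. ] 38.4 191.5
pin top [451.9  96.4 102. ] 22.9 191.8
pin foot [450.1  97.7  92. ] 24.5 188.0
```

The lug is at 191.5° and the pin at about 190.5°, so it is in the right click (the next is 15° off). Next I'll put the shut fingers on the thumb pad.

Call:
send_rows:
  increments:
    - [-14,19.5,20,0,0,0]
    - [0,0,30,0,0,0]
    - [0,0,30,0,0,0]
    - [0,0,8,0,0,0]
    - [0,0,0,0,0,0]

```text
time: 10.88
tool_pos: [646.6, 131.8, 122.3]
tcp_rot: [180.0, -0.0, -169.4]
ft_force: [-0.1, -0.3, -0.4]
finger_gap: -0.0
grip_force: 0.0
```

Call:
send_rows:
  increments:
    - [0,0,4,0,0,0]
    - [0,0,4,0,0,0]
    - [0,0,3,0,0,0]
    - [0,0,2,0,0,0]
    - [0,0,0,0,0,0]

```text
time: 11.5
tool_pos: [649.6, 132.3, 112.5]
tcp_rot: [-180.0, 0.4, -169.4]
ft_force: [0.6, 0.3, 13.2]
finger_gap: 0.0
grip_force: 6.5
```

Call:
send_rows:
  increments:
    - [5,0,0,0,0,0]
    - [10,0,0,0,0,0]
    - [10,0,0,0,0,0]
    - [10,0,0,0,0,0]
    - [10,0,0,0,0,0]

```text
time: 12.12
tool_pos: [605.5, 124.1, 112.5]
tcp_rot: [-180.0, 0.4, -169.4]
ft_force: [1.2, -0.0, 13.2]
finger_gap: 0.2
grip_force: 6.3
```

Call:
send_rows:
  increments:
    - [10,0,0,0,0,0]
    - [10,0,0,0,0,0]
    - [10,0,0,0,0,0]
    - [10,0,0,0,0,0]
    - [10,0,0,0,0,0]

```text
time: 12.75
tool_pos: [556.5, 115.0, 112.5]
tcp_rot: [180.0, 0.4, -169.4]
ft_force: [1.5, 1.7, 13.7]
finger_gap: 0.1
grip_force: 6.8
```

Call:
send_rows:
  increments:
    - [10,0,0,0,0,0]
    - [10,0,0,0,0,0]
    - [6,0,0,0,0,0]
    - [4,0,0,0,0,0]
    - [0,0,0,0,0,0]

```text
time: 13.38
tool_pos: [526.7, 109.4, 112.4]
tcp_rot: [180.0, 0.4, -169.4]
ft_force: [-1.6, 1.3, 15.8]
finger_gap: -0.3
grip_force: 8.0
```

Call:
send_rows:
  increments:
    - [2,0,0,0,0,0]
    - [2,0,0,0,0,0]
    - [0,0,0,0,0,0]
    - [0,0,0,0,0,0]

```text
time: 13.88
tool_pos: [524.1, 108.8, 112.5]
tcp_rot: [-180.0, 0.5, -169.4]
ft_force: [4.8, 1.8, 11.1]
finger_gap: 0.2
grip_force: 5.4
```

Call:
send_rows:
  increments:
    - [2,0,0,0,0,0]
    - [2,0,0,0,0,0]
    - [0,0,0,0,0,0]
    - [0,0,0,0,0,0]

```text
time: 14.38
tool_pos: [520.3, 107.9, 112.5]
tcp_rot: [-180.0, 0.5, -169.4]
ft_force: [6.3, 1.2, 10.8]
finger_gap: -0.5
grip_force: 5.2
```

The backward force has risen to about 6 N and the fingers slide, so the stage is against its stop. Lifting off, clearing the view and checking.

Call:
send_rows:
  increments:
    - [0,0,-15,0,0,0]
    - [0,0,-40,0,0,0]
    - [0,0,-50,0,0,0]
    - [0,50,-20,0,0,0]
    - [0,60,0,0,0,0]

```text
time: 15.0
tool_pos: [497.3, 216.1, 237.4]
tcp_rot: [180.0, 0.3, -169.6]
ft_force: [0.9, 0.9, 0.1]
finger_gap: -0.0
grip_force: 0.0
```

Call:
send_rows:
  increments:
    - [0,-60,0,0,0,0]
    - [0,-60,0,0,0,0]
    - [0,-60,0,0,0,0]
    - [0,-60,0,0,0,0]
    - [0,-60,0,0,0,0]

```text
time: 15.62
tool_pos: [551.1, -81.1, 234.4]
tcp_rot: [180.0, -0.0, -169.4]
ft_force: [0.7, 0.6, 0.1]
finger_gap: 0.2
grip_force: 0.0
```

```bash
python3 go.py [500,-200,240]
python3 - <<'E'
from bench import r
from h import *
t=r.snapshot('scene');s=r.snapshot('top')
f=lambda i:cv2.convertScaleAbs(cv2.resize(i,(400,300),interpolation=cv2.INTER_CUBIC),alpha=1.8)
cv2.imwrite('pics/g5.png',np.hstack([f(t['img'][120:300,150:390]),f(s['img'][90:270,160:400])]))
for nm,q in(('top',s),('scene',t)):
    v,u=np.nonzero(q['z_map']>0);z=q['z_map'][v,u];R=q['view'][:3,:3]
    P=(np.c_[(u-q['cx'])/q['fx']*z,(v-q['cy'])/q['fy']*z,z]-q['view'][:3,3])@R
    e=(P-[475,100.5,0])[:,:2]@np.array([[.983,-.182],[.182,.983]])
    k=(abs(P[:,2]-110)<5)&(abs(e[:,1])<40)&(e[:,0]>-90)&(e[:,0]<200)
    print(nm,k.sum(),np.percentile(e[k,0],[0,1]) if k.any() else '')
E
```

```text
{'time': 15.6, 'tool_pos': [551.1, -81.1, 234.4], 'tcp_rot': [180.0, -0.0, -169.4], 'joint_pos': [-13.6, 0.8, 92.0, 0.0, 87.3, -114.3], 'ft_force': [0.7, 0.6, 0.1], 'finger_gap': 0.2}
tool delta [  72.2 -107.4   -5.6]
top 3412 [-42.19703407 -40.78421626]
scene 2970 [-41.71204901 -40.50444721]
```

View pics/g5.png

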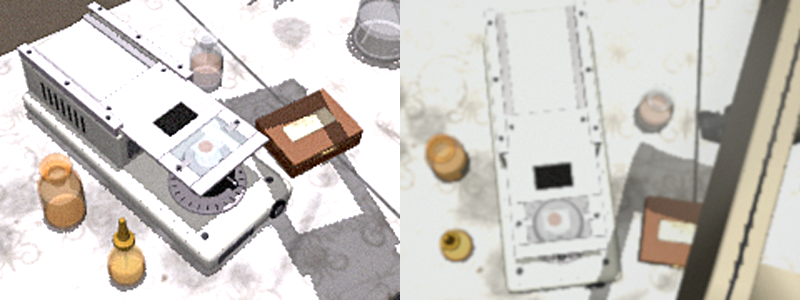

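The stage covers the lens and everything beside the stand still stands. One check on the pad's position, then hand in if it is right.

Run:
```python
from bench import r
from h import *
s=r.snapshot('top');g=cv2.cvtColor(s['img'],cv2.COLOR_BGR2GRAY)[182:210,235:268]
n,l,st,ce=cv2.connectedComponentsWithStats((g<35).astype(np.uint8));i=1+st[1:,4].argmax()
p=ray(s,ce[i,0]+235,ce[i,1]+182,112.5);d=np.hypot(*(p-[647.6,131.4,112.5])[:2])
print(st[i],p,'moved',d,'from axis',np.hypot(*(p-[475,100.5,0])[:2]), np.hypot(*(p-[473.1,98,0])[:2]))
if d>119 and np.hypot(*(p-[473.1,98,0])[:2])<57: print(r.hand_in())
```

```text
[  6   7  22  14 252] [525.41500481 108.6517969  112.5       ] moved 124.28456780064569 from axis 51.06980030194285 53.38839298640595
the job is handed in; nothing more can be done
None
```

The iris ring is in the click at the marker pin and the stage is drawn to its front stop with the slide over the lens. The bottles and case still stand where they were in the last picture, and the job is handed in; no verdict came back.

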